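Check the magnet station with the pen meter

TASK

Clear the magnet station for its field check: lift the teal tube rack out by its carrying bar and set it down upright on the dark blue mat. Then take the orange pen meter out of its leaning holder and hold it upright, square to the station's metal plate, with its brass tip inside the red ring and pressed down lightly so that the sprung tip is pushed about half-way in. Finish while still holding the meter there for its reading; do not drop anything and leave the bottle, tip box and well plate where they are.

Things in the scene. Friction and masses are not known exactly. Their poses are not given: they have to be found in the camera images.
- station: Magnet station, fixed: white housing 160 (x) x 190 (y) x 34 mm, small blue panel on the -x face. On top an open nest of four black L-shaped corner guides, 83 x 123 mm inside; its floor is a flat metal plate, top 37 mm above the bench; guides rise to 55 mm. Origin: centre of the underside; z up.
- ring: Red ring label flat on the station's metal plate, 27 mm outside, 19 mm inside diameter, too thin to feel; marks the check point. Anywhere up to 22 mm (station x) and 40 mm (station y) from the plate's centre; hidden under the rack at the start. Origin: the ring's centre on the plate, 37 mm above the bench.
- rack: Teal moulded tube rack, 80 (x) x 120 (y) x 40 mm, 0.2 to 0.4 kg, with fixed capped tubes, tops 54 mm above its underside. At the start it sits in the station's nest (1.5 mm play all round, 18 mm deep) on the metal plate. A carrying bar runs along its y over its middle. Origin: centre of the underside; z up.
- rack_grip (a point): Centre of the rack's carrying bar: bar 14 mm thick (rack x), 78 mm long (rack y), 18 mm high, its centre 85 mm above the rack's underside and over the rack's middle; on two thin posts 64 mm apart, free space below the bar down to the caps 22 mm under it.
- mat: Dark blue bench mat, fixed, 200 (x) x 160 (y) x 3 mm. Origin: centre of the underside, on the bench.
- holder: White and grey holder of the meter, fixed: base 120 x 80 x 12 mm, its centre 15 mm to the origin's +x; a square open socket leaning 20 degrees from vertical, its mouth up and to the holder's -x, about 102 mm above the bench. Its walls cover the lowest 35 mm of the meter's handle. Origin: on the bench.
- probe: Orange pen-type magnet meter, 0.12 kg, 165 mm long. Origin: end of the tip when fully out; z runs up the handle. Handle 26 (x) x 22 (y) mm from z 50 to 165 mm, display on its -x face; black nose 14 mm thick (24 to 50 mm); brass tip 8 mm thick (0 to 24 mm). In the holder its y is parallel to the holder's, 1.5 mm play (so it leans about 23 degrees); draw it out along its z, lowest 85 mm are inside.
- probe_grip (a point): Point on the meter's axis in the handle, 130 mm above the end of the tip and 35 mm below the handle's top; a good place to grip. Handle there 26 (x) x 22 (y) mm.
- tip_end (a point): Centre of the flat end of the sprung brass tip; moves with the tip.
- tip (a joint): How far the sprung tip is pushed into the meter: 0 fully out, 0.010 m at its stop; half-way is 0.005. The spring starts at about 0.75 N and rises 0.25 N per mm (about 2 N half-way).
- bottle: Amber capped bottle, 60 mm in diameter, 130 mm high, loose; leave alone. Origin: centre of the underside.
- tipbox: Blue tip box with a clear lid, 85 x 120 x 67 mm, loose; leave alone. Origin: centre of the underside.
- plate: White well plate, 86 x 128 x 15 mm, loose; leave alone. Origin: centre of the underside.

How it is judged (in metres and radians):
On the way, in this order (a step that is already met when the one before it is completed fails the run):
1. the rack has been lifted out and stands upright and released on the mat (x of rack in the frame of mat between -0.06 and 0.06 m and y of rack in the frame of mat between -0.05 and 0.05 m and height (world z) of rack below 0.01 m and angle between rack's own z axis and vertical below 0.06 rad and contact force between rack and mat above 0.5 N and contact force between the fingers and rack below 0.05 N and linear speed of rack below 0.02 m/s), for 0.2 s.
2. the meter is gripped and drawn clear of its holder (contact force between the fingers and probe above 1 N and contact force between probe and holder below 0.02 N and z of tip_end in the frame of holder above 0.07 m), for 0.1 s.
At the end, for the whole second after the job is handed in: Gripper holds the meter still and upright (0.10 rad), tip on the plate within 6 mm of the ring's centre, pushed in 2 to 8 mm (0.5 to 5 N), meter clear of rack and holder, arm clear of the station; rack still, upright, released on the mat, its middle within 60 x 50 mm of the mat's middle (all of step 1 and contact force between the fingers and probe above 1 N and horizontal distance between tip_end and ring below 0.006 m and angle between probe's own z axis and vertical below 0.1 rad and height (world z) of tip_end below 0.04 m and value of joint tip between 0.002 and 0.008 m and contact force between probe and station between 0.5 and 5 N and contact force between probe and rack below 0.05 N and contact force between probe and holder below 0.05 N and contact force between the arm and station below 0.05 N and linear speed of probe below 0.02 m/s); the arm keeps its last pose, push and grip.
It fails at once if the meter was pressed hard against the station (over 12 N) (contact force between probe and station above 12 N).
It fails at once if the rack or the meter was dropped ((contact force between anything else and rack below 0.05 N and linear speed of rack above 0.6 m/s) or (contact force between anything else and probe below 0.05 N and linear speed of probe above 0.6 m/s)).
It fails at once if the bottle was pushed or tipped (distance of bottle from where it was at the start of the episode above 0.015 m or angle between bottle's own z axis and vertical above 0.2 rad).
It fails at once if the tip box was pushed or tipped (distance of tipbox from where it was at the start of the episode above 0.015 m or angle between tipbox's own z axis and vertical above 0.2 rad).
It fails at once if the well plate was pushed or tipped (distance of plate from where it was at the start of the episode above 0.015 m or angle between plate's own z axis and vertical above 0.2 rad).
It also fails if it takes over 58 s, if anything falls off the work surface, if the arm or the gripper's body presses on something with over 40 N, if the wrist force passes 120 N, or if a joint passes its speed limit or range.

ROBOT

A 6-joint arm with a two-finger parallel gripper is mounted at the origin on the work surface. World frame = base frame: x ahead of the robot, y to its left, z up, the work surface at z = 0. Lengths are in mm, angles in rad, forces in N, time in s.
With the tool pointing down it reaches from about 350 to 975 mm from the base axis. Payload 7.1 kg.
Tool frame: the origin (TCP) lies on the mounting face of the last link; the fingertips stand 182 mm ahead of it and the grasp point (between the pads) lies 163 mm ahead of it (ctrl.tip_reach is the distance from the TCP to the fingertips, in mm); z points along the fingers, y is the direction in which the jaws open and shut (so a half turn about z gives the same grasp; the last joint's range is limited). The gripper opens to 88 mm and grips with 3 to 60 N. Pads are 20 mm wide; open, the fingers measure 115 mm over their backs; the gripper's body (75 mm by 178 mm) begins 61 mm behind the grasp point.
Start: joints at [-1.32, 0.423, 1.63, -0, 1.089, -0.019], TCP at [166.606, -602.369, 404.675] pointing down, gripper open.
Joint ranges: [-3, 3], [-0.9, 2.11], [0.09, 2.58], [-1.31, 4.45], [0.11, 2.69], [-2.54, 2.54]. Speed limits (rad/s): [2.39, 2.39, 3.01, 3.14, 3.14, 3.14].

INTERFACE

Orientations are given as a rotation vector (axis times angle).
In Python, from workcell import ctrl gives the robot as it stands.
- The arm moves only by the tool jog_arm, never from a script. Its argument "steps" is a list that holds one entry, the list of rows, each a list of 7 numbers: the shift along the tool's x, y, z in m, then the turn, a rotation vector about the tool's x, y, z in degrees, then the gripper's target within -1 to 1 (shut at 1, half-way at 0, fully open at -1). A call has 1 to 20 rows; each row shifts and turns the commanded pose from where the row before left it, along the tool's axes as they then stand; what a row does not reach is not made up. A row lasts 1/12 s, in which the tool goes at most 41.7 mm and 7.16 degrees, less where a joint would pass 70% of its speed; a pose out of reach is approached as far as the arm can. A call is refused whole if a number of a shift passes 0.0417 or a number of a turn 7.16, either way. A call with a gripper value outside its range is refused whole. The fingers move at their own pace and stop on an object; the grip force is fixed at half the most. Time passes only in rows, so rows that do not move let the fingers close. It gives the time, the measured TCP pose, the force and the opening at its end, in the units of the state.
- ctrl.get_obs(): the state, without advancing time (a new reading comes with each control period).
- ctrl.get_image(name): name is "scene" or "side" or "wrist"; returns the picture (480x640x3 uint8, red, green, blue); there is no depth.
- ctrl.camera_info(name): a dict with "fx", "fy", "cx", "cy" (pixels), "origin" and "attitude" of the camera in the world; the wrist camera has in their place "T_tool_cam" (4x4, takes a point from camera to tool coordinates, whose origin is the TCP and whose axes are the flange's). Camera axes: x right, y down, z forward; pixel columns grow to the right and rows downward; lengths in mm; the calibration is good to about 2 mm. A picture is of the moment at which its call begins: read the wrist's pose just before it. camera_info takes no time and is no camera call.
- ctrl.close_job(): hands the job in, once; it reports no verdict.
Trained networks look in the newest picture that a camera, given by its name, has taken for a name from the list of things; names that differ only in an ending like _2 or _b are one class to them, and where a whole thing is asked for, a point or a joint stands for the part that bears it (a point fixed in the world has none). Each returns a list of dicts, best first, with "p" (0 to 1); they miss things now and then, are a little off and sometimes report something else, mostly with a low value. They report only what shows in the picture. A call takes as long as a camera call.
- ctrl.look_for(thing, camera): "bbox" ([left, top, right, bottom] in pixels, round what is visible of it).
- ctrl.trace(thing, camera): "pixels" (480x640 bool, what is visible of it) and "bbox" ([left, top, right, bottom] in pixels, round what is visible of it).
- ctrl.landmark_of(thing, camera): "uv" ([column, row] in pixels: a listed point, or the origin of a listed thing).
The state is a dict: "t": time; "qpos": joint angles; "qvel": joint speeds; "joint_torque": joint torques, N m; "ee_pos": TCP position; "orientation": TCP orientation; "ft_force": force on the tool from outside, world axes, zero at the start; "moment": the same for the moment, N m; "width": finger opening in mm.
Only numpy, scipy, OpenCV 4.12 (cv2) and the standard library are available. Lean on these libraries where they do the work, as an engineer would, in place of code of your own. Each camera call takes 0.05 s, during which the arm holds its last target.

## Working session

There is one attempt and no reset: what is moved stays moved. The work goes in short steps, Python scripts to look and compute and a tool call to move; the robot and the scene stay as the last step left them, time stands still between calls to the robot, and variables do not carry over. Pictures are saved under pics/ and viewed, and the job is handed in when it is done.

Besides the shell and the picture viewer there is one more tool, called after "Request:" in YAML: its name, and indented under it one key for each argument. jog_arm: Moves the arm, as the interface text tells. Its arguments: {"type":"object","properties":{"steps":{"type":"array"}},"required":["steps"]}

```bash
ls; mkdir -p pics
python3 - <<'E'
from workcell import ctrl
import cv2,json
print(ctrl.get_obs())
for n in ["scene","side","wrist"]:
    im=ctrl.get_image(n); cv2.imwrite(f"pics/a_{n}.png",im[:,:,::-1]); print(n,ctrl.camera_info(n))
E
```

```text
pics
{'t': 0.0, 'qpos': array([-1.31998122e+00,  4.23827260e-01,  1.63068882e+00, -1.50690322e-05,
        1.08859872e+00, -1.89545827e-02]), 'qvel': array([-0.00104306, -0.00110284, -0.00025223,  0.0007339 , -0.0010637 ,
       -0.0002046 ]), 'joint_torque': array([-2.89453877e-03, -5.44637167e+01, -2.73669916e+01,  6.43849466e-02,
        2.27975420e-02, -1.24461562e-04]), 'ee_pos': array([ 166.54933443, -602.1096232 ,  403.91042913]), 'orientation': array([-3.11155885e+00, -4.22277229e-01,  2.97246409e-04]), 'ft_force': array([-0.26989499, -0.35860412, -0.10766207]), 'moment': array([0.05620195, 0.04180138, 0.01422473]), 'width': 87.61023480970134}
scene {'fx': 486.55230399132125, 'fy': 486.55230399132125, 'cx': 322.7787993849148, 'cy': 236.30797509668452, 'origin': array([1023.75341394,  565.35719788,  738.95584907]), 'attitude': array([-0.71727109, -2.58987916,  1.13159605])}
side {'fx': 563.2905749688406, 'fy': 563.2905749688406, 'cx': 312.98615073153354, 'cy': 237.18758857890455, 'origin': array([ 585.1653188 , 1026.71225161,  691.55663355]), 'attitude': array([-0.11878691,  2.67341117, -1.57796154])}
wrist {'fx': 368.0291747496022, 'fy': 368.0291747496022, 'cx': 321.09776521072445, 'cy': 239.6044628345028, 'T_tool_cam': array([[ 6.56665374e-05, -9.57363883e-01, -2.88884738e-01,
         7.96511886e+01],
       [ 9.99999808e-01,  2.41073377e-04, -5.71606588e-04,
         5.26174590e-02],
       [ 6.16877922e-04, -2.88884645e-01,  9.57363714e-01,
         2.08942352e+01],
       [ 0.00000000e+00,  0.00000000e+00,  0.00000000e+00,
         1.00000000e+00]])}
```

View pics/a_scene.png

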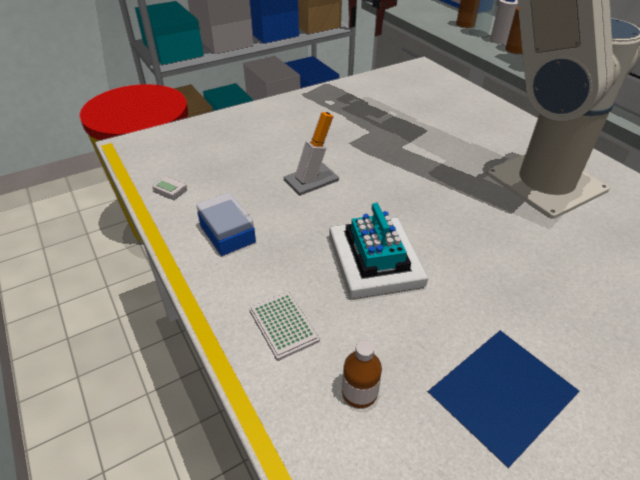

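View pics/a_side.png

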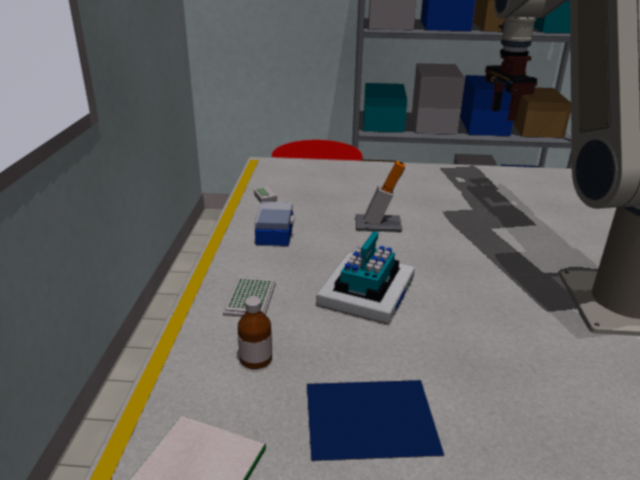

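View pics/a_wrist.png

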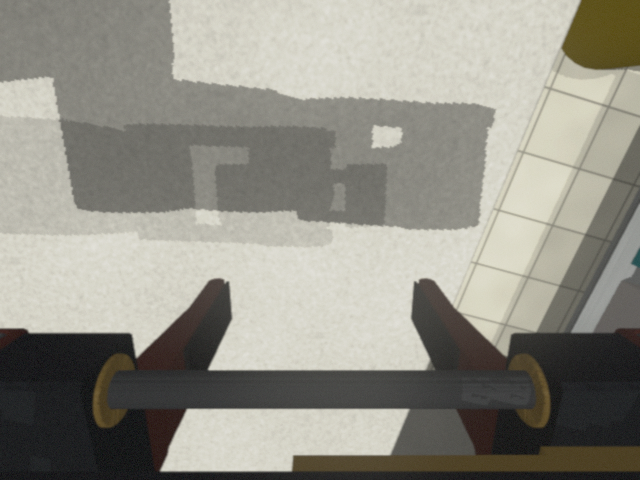

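```bash
cat > h.py <<'E'
from workcell import ctrl
import numpy as np, cv2
from scipy.spatial.transform import Rotation as R
np.set_printoptions(precision=3,suppress=True)
def cam(n,obs=None):
    i=ctrl.camera_info(n)
    if n=="wrist":
        o=obs or ctrl.get_obs(); T=np.eye(4);T[:3,:3]=R.from_rotvec(o["orientation"]).as_matrix();T[:3,3]=o["ee_pos"]
        T=T@np.array(i["T_tool_cam"]); return i,T[:3,3],T[:3,:3]
    return i,np.array(i["origin"]),R.from_rotvec(i["attitude"]).as_matrix()
def ray(c,uv):
    i,o,A=c; d=A@np.array([(uv[0]-i["cx"])/i["fx"],(uv[1]-i["cy"])/i["fy"],1]); return o,d/np.linalg.norm(d)
def onz(c,uv,z):
    o,d=ray(c,uv); return o+d*(z-o[2])/d[2]
def proj(c,p):
    i,o,A=c; q=(np.atleast_2d(p)-o)@A; return np.c_[q[:,0]/q[:,2]*i["fx"]+i["cx"],q[:,1]/q[:,2]*i["fy"]+i["cy"]]
def tri(rs):
    M=sum(np.eye(3)-np.outer(d,d) for o,d in rs); b=sum((np.eye(3)-np.outer(d,d))@o for o,d in rs); p=np.linalg.solve(M,b)
    return p,[np.linalg.norm((np.eye(3)-np.outer(d,d))@(p-o)) for o,d in rs]
E
python3 - <<'E'
from h import *
C={n:cam(n) for n in("scene","side")}
for t in ["station","rack","rack_grip","mat","holder","probe","probe_grip","bottle","tipbox","plate"]:
    rs=[]
    for n in C:
        L=ctrl.landmark_of(t,n)
        if L:
            rs.append(ray(C[n],L[0]["uv"])); print(t,n,np.array(L[0]["uv"]),round(L[0]["p"],2),len(L))
    if len(rs)==2: print("   ",*tri(rs))
E
```

```text
station scene [372.2 261.5] 0.88 1
station side [367.4 293. ] 0.8 2
    [544.861  -4.489 -12.34 ] [np.float64(1.0303430191822749), np.float64(1.0303430191823024)]
rack scene [375.8 247.9] 0.66 1
rack side [367.6 275. ] 0.81 1
    [547.953   5.962  40.085] [np.float64(0.0066405025253704645), np.float64(0.0066405025254787165)]
rack_grip scene [383.1 214.2] 0.8 2
rack_grip side [366.9 245.4] 0.82 2
    [549.459  16.288 127.612] [np.float64(9.096571419115953), np.float64(9.09657141911584)]
mat scene [504.3 389.9] 0.94 2
mat side [367.3 418.7] 0.72 1
    [543.282 367.399   2.738] [np.float64(5.336689549916125), np.float64(5.336689549916162)]
holder scene [315.7 177.7] 0.6 1
holder side [383.2 224.2] 0.7 1
    [ 502.938 -315.356   -0.427] [np.float64(1.9339805826110383), np.float64(1.9339805826111025)]
probe_grip scene [324.  129.6] 0.56 1
probe_grip side [396.6 178.7] 0.68 1
    [ 477.836 -318.493  130.521] [np.float64(2.101911023975609), np.float64(2.1019110239756285)]
bottle scene [358.7 387.5] 0.89 1
bottle side [254.3 357.7] 0.76 1
    [748.958 239.309   2.186] [np.float64(5.632365729611527), np.float64(5.632365729611489)]
tipbox scene [226.9 236.3] 0.69 1
tipbox side [271.2 232.1] 0.71 1
    [ 789.496 -213.197   12.835] [np.float64(0.5214279674834132), np.float64(0.5214279674834869)]
plate scene [286.1 324.6] 0.75 2
plate side [247.8 301.3] 0.75 3
    [792.998  64.767   2.755] [np.float64(6.762655735269812), np.float64(6.76265573526982)]
```

Run:
```python
import cv2
a=cv2.imread("pics/a_scene.png")[190:310,310:440]; b=cv2.imread("pics/a_side.png")[220:330,305:425]
cv2.imwrite("pics/b1.png",cv2.resize(a,None,fx=5,fy=5,interpolation=2)); cv2.imwrite("pics/b2.png",cv2.resize(b,None,fx=5,fy=5,interpolation=2))
c=cv2.imread("pics/a_scene.png")[100:200,275:350]; d=cv2.imread("pics/a_side.png")[150:240,345:415]
import numpy as np
cv2.imwrite("pics/b3.png",np.hstack([cv2.resize(c,(375,500),interpolation=2),cv2.resize(d,(390,500),interpolation=2)]))
```

```text
(no output)
```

View pics/b1.png

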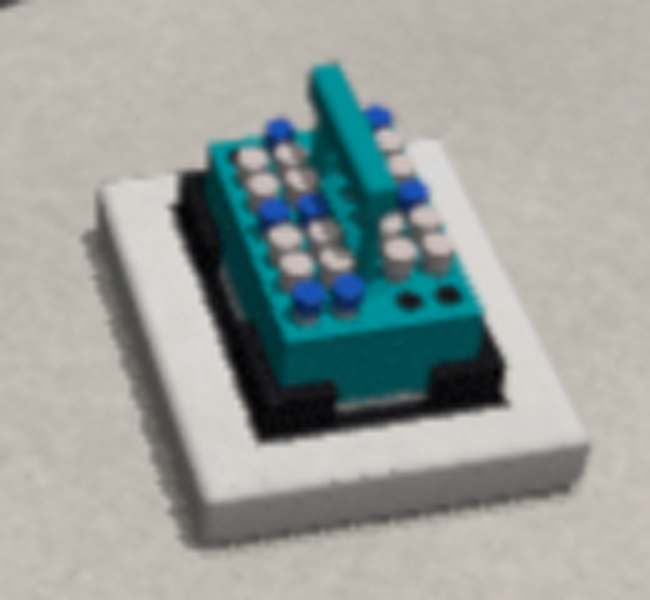

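View pics/b2.png

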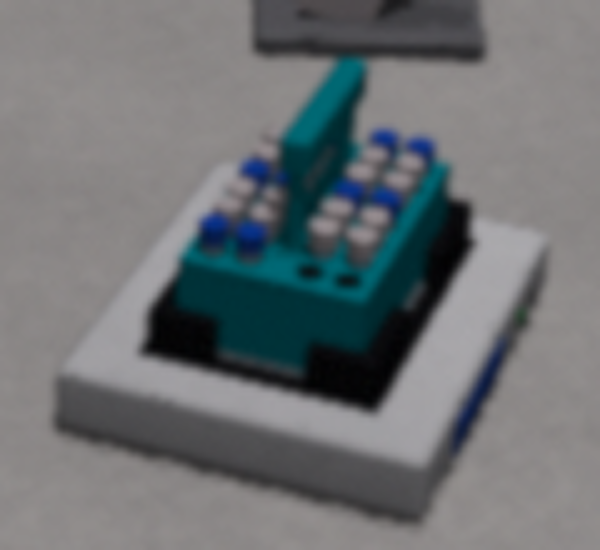

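View pics/b3.png

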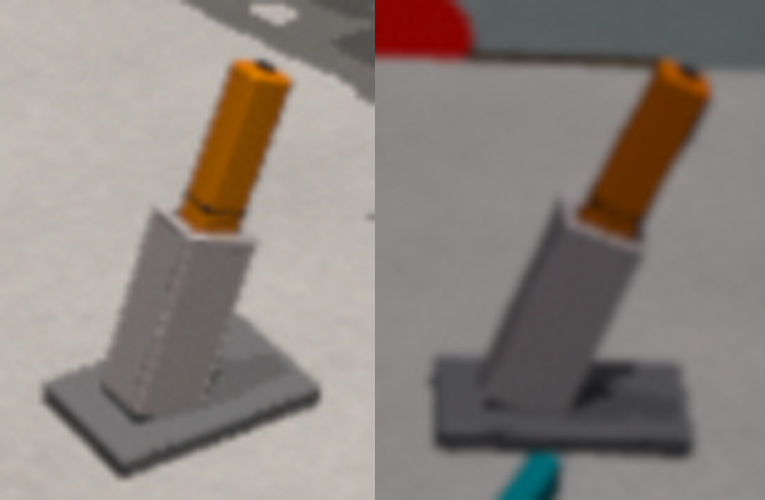

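Run:
```python
from h import *
S,D=cam("scene"),cam("side")
print("st scene");P=[onz(S,u,33) for u in [(351,291),(427.6,280),(398,218.4),(330,228)]]
for p in P: print(p)
print(np.mean(P,0)); 
print("side");Q=[onz(D,u,33) for u in [(316.6,295.6),(391.4,314),(414.6,268),(349.4,253)]]
for p in Q: print(p)
print(np.mean(Q,0))
for P_ in(P,Q):
  for i in range(4):
    e=P_[(i+1)%4]-P_[i]; print(np.linalg.norm(e),np.degrees(np.arctan2(e[1],e[0])))
print("holder");
for u in [(284,178),(299.4,193),(338.6,177.6)]: print(onz(S,u,11))
for u in [(356.1,214.4),(356.1,228.5),(400.5,229)]: print(onz(D,u,11))
print("mat")
for u in [(500,332),(430,391),(508,466),(578,390)]: print(onz(S,u,3))
for u in [(307,381),(313,458),(441,454),(420,380)]: print(onz(D,u,3))
# bar ends
o=ctrl.get_obs();print(R.from_rotvec(o["orientation"]).as_matrix())
```

```text
st scene
[653.615  72.645  33.   ]
[508.835 125.679  33.   ]
[444.527 -51.714  33.   ]
[ 592.616 -101.629   33.   ]
[549.898  11.245  33.   ]
side
[651.141  82.648  33.   ]
[501.589 130.747  33.   ]
[444.123 -43.851  33.   ]
[589.24  -94.956  33.   ]
[546.523  18.647  33.   ]
154.18807796251156 159.8818020282656
188.68994822473093 -109.92654561549529
156.27534697714702 -18.62685165722757
184.64091665143096 70.70895796584432
157.09656770132665 162.17123965984246
183.81118340594665 -108.21799102174573
153.85244969145367 -19.400421114312543
188.08174675352726 70.78481947831118
holder
[ 579.007 -343.842   11.   ]
[ 575.696 -269.766   11.   ]
[ 458.553 -275.165   11.   ]
[ 576.922 -339.73    11.   ]
[ 575.563 -258.484   11.   ]
[ 461.644 -267.173   11.   ]
mat
[456.203 275.611   3.   ]
[646.287 301.401   3.   ]
[627.066 455.028   3.   ]
[432.069 427.38    3.   ]
[650.631 297.52    3.   ]
[626.853 457.029   3.   ]
[437.064 432.473   3.   ]
[455.455 276.858   3.   ]
[[ 0.964  0.267  0.   ]
 [ 0.267 -0.964 -0.   ]
 [ 0.     0.    -1.   ]]
```

Request:
jog_arm:
  steps:
    - [[0.0296,-0.0274,-0.0026,0,0,0,-1],[0.0296,-0.0274,-0.0026,0,0,0,-1],[0.0296,-0.0274,-0.0026,0,0,0,-1],[0.0296,-0.0274,-0.0026,0,0,0,-1],[0.0296,-0.0274,-0.0026,0,0,0,-1],[0.0296,-0.0274,-0.0026,0,0,0,-1],[0.0296,-0.0274,-0.0026,0,0,0,-1],[0.0296,-0.0274,-0.0026,0,0,0,-1],[0.0296,-0.0274,-0.0026,0,0,0,-1],[0.0296,-0.0274,-0.0026,0,0,0,-1],[0.0296,-0.0274,-0.0026,0,0,0,-1],[0.0296,-0.0274,-0.0026,0,0,0,-1],[0.0296,-0.0274,-0.0026,0,0,0,-1],[0.0296,-0.0274,-0.0026,0,0,0,-1],[0.0296,-0.0274,-0.0026,0,0,0,-1],[0.0296,-0.0274,-0.0026,0,0,0,-1],[0.0296,-0.0274,-0.0026,0,0,0,-1],[0.0296,-0.0274,-0.0026,0,0,0,-1]]

```text
t: 2.65
ee_pos: [549.3, 17.1, 451.8]
orientation: [3.113, 0.423, 0.001]
ft_force: [-0.4, 0.3, 0.2]
width: 88.0
```

Request:
jog_arm:
  steps:
    - [[0,0,0,0,0,-6.95,-1],[0,0,0,0,0,-6.95,-1],[0,0,0,0,0,-6.95,-1],[0,0,0,0,0,-6.95,-1],[0,0,0,0,0,-6.95,-1],[0,0,0,0,0,-6.95,-1],[0,0,0,0,0,-6.95,-1],[0,0,0,0,0,-6.95,-1],[0,0,0,0,0,0,-1],[0,0,0,0,0,0,-1]]

```text
t: 3.48
ee_pos: [548.6, 15.0, 451.5]
orientation: [2.56, 1.821, 0.0]
ft_force: [-1.2, -0.6, -0.4]
width: 87.9
```

Run:
```python
from h import *
o=ctrl.get_obs(); im=ctrl.get_image("wrist"); cv2.imwrite("pics/c.png",im[:,:,::-1])
print(o["t"],o["ee_pos"],o["qpos"]); print(R.from_rotvec(o["orientation"]).as_matrix())
W=cam("wrist",o)
for t,z in [("rack_grip",122),("station",0),("rack",37)]:
    for L in ctrl.landmark_of(t,"wrist"): print(t,L["uv"],L["p"],onz(W,L["uv"],z))
```

```text
3.4833 [548.64   15.018 451.523] [0.006 0.258 1.755 0.    1.128 0.34 ]
[[ 0.328  0.945  0.   ]
 [ 0.945 -0.328  0.   ]
 [ 0.     0.    -1.   ]]
rack_grip [322.7, 234.3] 0.84 [547.235   6.445 122.   ]
rack [322.5, 211.6] 0.65 [547.783   7.887  37.   ]
```

View pics/c.png

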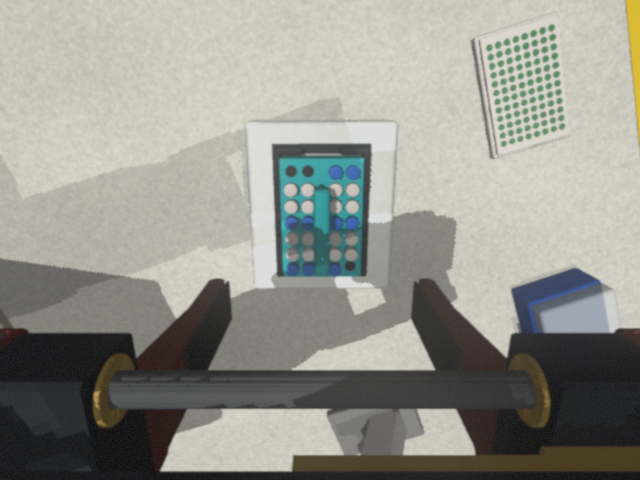

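Request:
jog_arm:
  steps:
    - [[-0.004,0.001,0.03,0,0,0,-1],[-0.004,0.0005,0.03,0,0,0,-1],[0,0,0.03,0,0,0,-1],[0,0,0.03,0,0,0,-1],[0,0,0.025,0,0,0,-1],[0,0,0.015,0,0,0,-1],[0,0,0.006,0,0,0,-1],[0,0,0,0,0,0,-1],[0,0,0,0,0,0,-1]]

```text
t: 4.43
ee_pos: [547.9, 7.0, 285.9]
orientation: [2.557, 1.825, 0.001]
ft_force: [0.5, 0.2, 0.7]
width: 87.7
```

Run:
```python
from h import *
o=ctrl.get_obs(); im=ctrl.get_image("wrist"); cv2.imwrite("pics/d.png",im[:,:,::-1])
print(o["t"],o["ee_pos"],o["ft_force"]);
```

```text
4.4333 [547.87    6.961 285.949] [0.52  0.164 0.727]
```

View pics/d.png

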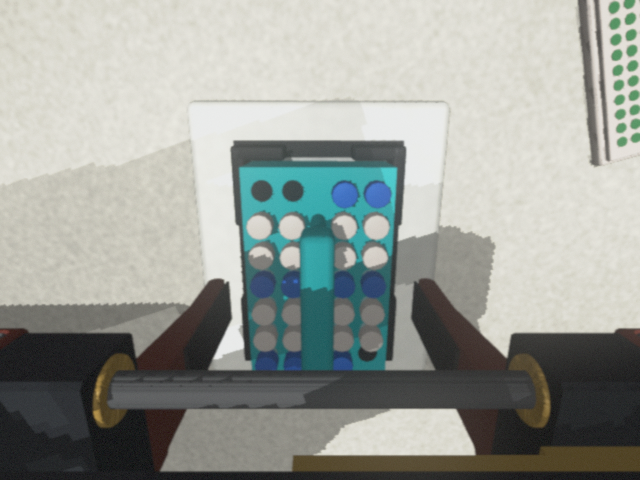

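Request:
jog_arm:
  steps:
    - [[0,-0.0015,0,0,0,0,-1],[0,0,0,0,0,0,1],[0,0,0,0,0,0,1],[0,0,0,0,0,0,1],[0,0,0,0,0,0,1],[0,0,0,0,0,0,1],[0,0,0,0,0,0,1],[0,0,0,0,0,0,1],[0,0,0,0,0,0,1],[0,0,0,0,0,0,1]]

```text
t: 5.32
ee_pos: [546.1, 7.4, 285.4]
orientation: [-2.557, -1.826, 0.0]
ft_force: [0.2, -0.5, -0.3]
width: 31.5
```

Request:
jog_arm:
  steps:
    - [[0,0,0,0,0,0,1],[0,0,0,0,0,0,1],[0,0,0,0,0,0,1],[0,0,0,0,0,0,1],[0,0,0,0,0,0,1],[0,0,0,0,0,0,1]]

```text
t: 5.82
ee_pos: [546.1, 7.4, 285.4]
orientation: [2.557, 1.826, 0.0]
ft_force: [0.2, 0.7, -1.2]
width: 13.9
```

Request:
jog_arm:
  steps:
    - [[0,0,0,0,0,0,1],[0,0,-0.006,0,0,0,1],[0,0,-0.01,0,0,0,1],[0,0,-0.012,0,0,0,1],[0,0,-0.015,0,0,0,1],[0,0,-0.017,0,0,0,1],[0,0,-0.015,0,0,0,1],[0,0,-0.005,0,0,0,1],[0,0,0,0,0,0,1],[0,0,0,0,0,0,1]]

```text
t: 6.65
ee_pos: [545.9, 7.5, 365.8]
orientation: [2.556, 1.826, 0.001]
ft_force: [0.6, -0.2, -3.7]
width: 13.7
```

Run:
```python
from h import *
o=ctrl.get_obs(); im=ctrl.get_image("wrist"); cv2.imwrite("pics/e.png",im[:,:,::-1])
im=ctrl.get_image("side"); cv2.imwrite("pics/e2.png",im[:,:,::-1])
print(o["t"],o["ee_pos"],o["ft_force"],o["moment"],o["width"]);
```

```text
6.65 [545.868   7.453 365.835] [ 0.609 -0.216 -3.709] [-0.032 -0.078 -0.072] 13.711473883370632
```

View pics/e.png

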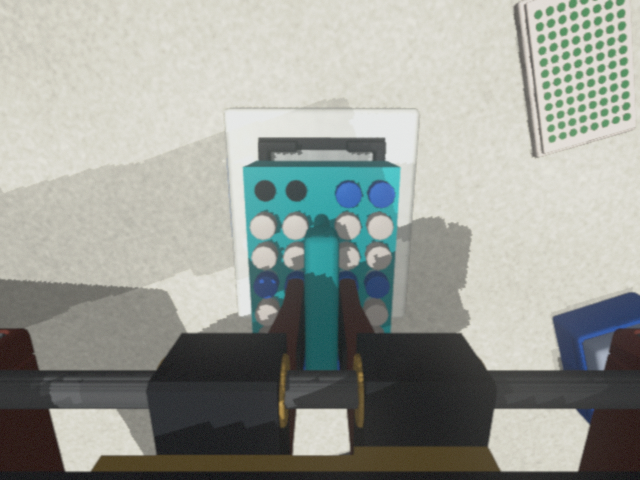

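View pics/e2.png

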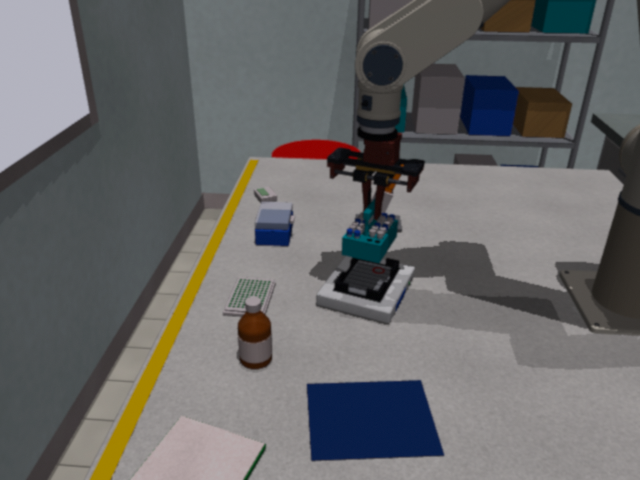

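Request:
jog_arm:
  steps:
    - [[0.015,-0.0055,0,0,0,0,1],[0.028,-0.01,0,0,0,0,1],[0.032,-0.0117,0,0,0,0,1],[0.032,-0.0117,0,0,0,0,1],[0.032,-0.0117,0,0,0,0,1],[0.032,-0.0117,0,0,0,0,1],[0.032,-0.0117,0,0,0,0,1],[0.032,-0.0117,0,0,0,0,1],[0.032,-0.0117,0,0,0,0,1],[0.032,-0.0117,0,0,0,0,1],[0.025,-0.009,0.01,0,0,0,1],[0.012,-0.0045,0.02,0,0,0,1],[0,0,0.025,0,0,0,1],[0,0,0.02,0,0,0,1],[0,0,0.015,0,0,0,1],[0,0,0.01,0,0,0,1],[0,0,0.005,0,0,0,1],[0,0,0,0,0,0,1]]

```text
t: 8.25
ee_pos: [538.9, 364.7, 258.8]
orientation: [-2.557, -1.825, 0.004]
ft_force: [-0.5, -0.8, -3.4]
width: 14.0
```

Request:
jog_arm:
  steps:
    - [[0,0,0.003,0,0,0,1],[0,0,0.002,0,0,0,1],[0,0,0.0015,0,0,0,1],[0,0,0,0,0,0,1],[0,0,0,0,0,0,1]]

```text
t: 8.67
ee_pos: [539.3, 365.1, 254.5]
orientation: [2.557, 1.826, 0.001]
ft_force: [0.1, -0.2, -2.9]
width: 14.1
```

Request:
jog_arm:
  steps:
    - [[0,0,0.001,0,0,0,1],[0,0,0.001,0,0,0,1],[0,0,0.001,0,0,0,1],[0,0,0.0005,0,0,0,1],[0,0,0,0,0,0,1],[0,0,0,0,0,0,1]]

```text
t: 9.17
ee_pos: [539.3, 365.1, 251.4]
orientation: [2.557, 1.826, 0.001]
ft_force: [-1.1, -0.8, 6.4]
width: 13.9
```

Request:
jog_arm:
  steps:
    - [[0,0,0,0,0,0,-0.2],[0,0,0,0,0,0,-0.2],[0,0,0,0,0,0,-0.2],[0,0,0,0,0,0,-0.2],[0,0,0,0,0,0,-0.2],[0,0,0,0,0,0,-0.2],[0,0,-0.015,0,0,0,-0.2],[0,0,-0.03,0,0,0,-0.2],[0,0,-0.04,0,0,0,-0.2],[0,0,-0.04,0,0,0,-0.2],[0,0,-0.04,0,0,0,-0.2],[0,0,-0.02,0,0,0,-0.2]]

```text
t: 10.17
ee_pos: [539.8, 365.4, 441.0]
orientation: [2.556, 1.826, 0.011]
ft_force: [1.1, -0.1, 0.9]
width: 53.1
```

Run:
```python
from h import *
o=ctrl.get_obs(); im=ctrl.get_image("wrist"); cv2.imwrite("pics/f.png",im[:,:,::-1])
print(o["t"],o["ee_pos"],o["qpos"],o["width"]); W=cam("wrist",o)
im=ctrl.get_image("side"); cv2.imwrite("pics/f2.png",im[:,:,::-1])
for n in("scene","side"):
  if n=="scene": im=ctrl.get_image(n); cv2.imwrite("pics/f3.png",im[:,:,::-1])
  for t,z in(("rack",3),("mat",0),("ring",37)):
    for L in ctrl.landmark_of(t,n): print(n,t,np.array(L["uv"]),L["p"],onz(cam(n),L["uv"],z))
for L in ctrl.landmark_of("rack_grip","wrist"): print(L["uv"],onz(W,L["uv"],88))
```

```text
10.1667 [539.775 365.444 441.024] [0.577 0.425 1.537 0.    1.173 0.907] 53.13137290239429
scene rack [501.5 389.1] 0.82 [541.115 360.239   3.   ]
scene ring [374.5 236.7] 0.37 [528.063 -25.896  37.   ]
side rack [369.8 413. ] 0.67 [542.722 360.967   3.   ]
side rack [373.9 379.9] 0.32 [535.288 284.056   3.   ]
side ring [377.6 273.7] 0.55 [526.285  -6.167  37.   ]
[321.3, 219.9] [541.494 365.359  88.   ]
```

View pics/f.png

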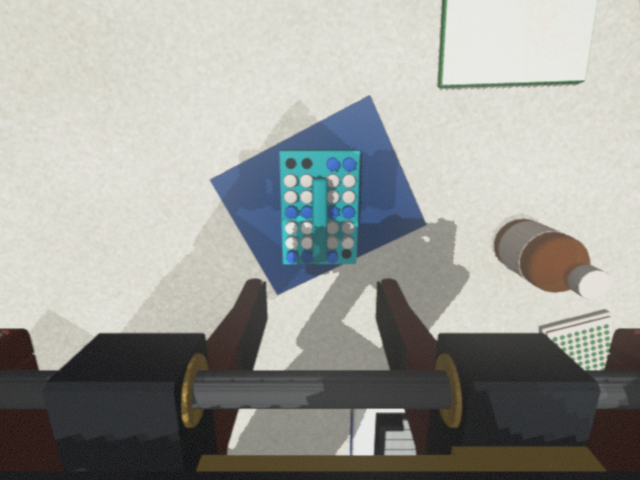

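View pics/f2.png

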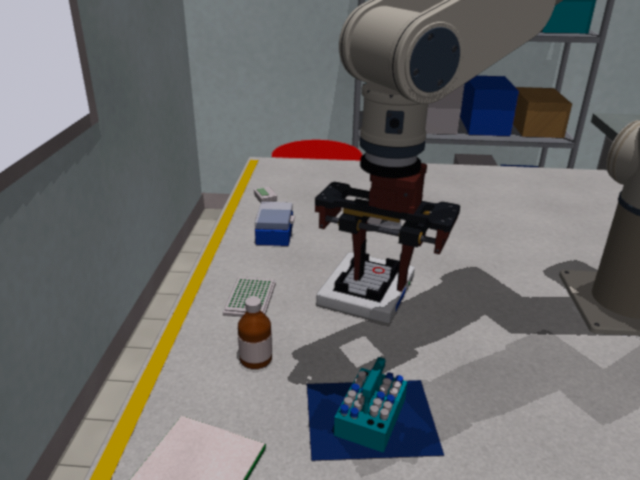

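View pics/f3.png

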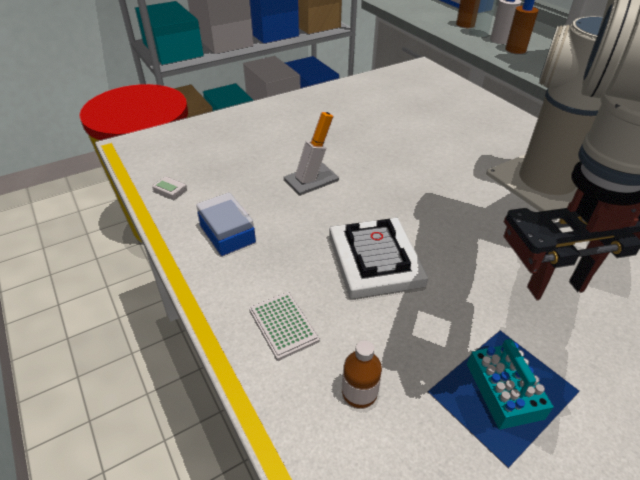

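Request:
jog_arm:
  steps:
    - [[-0.0348,0.011,0.0041,0,0,0,-1],[-0.0348,0.011,0.0041,0,0,0,-1],[-0.0348,0.011,0.0041,0,0,0,-1],[-0.0348,0.011,0.0041,0,0,0,-1],[-0.0348,0.011,0.0041,0,0,0,-1],[-0.0348,0.011,0.0041,0,0,0,-1],[-0.0348,0.011,0.0041,0,0,0,-1],[-0.0348,0.011,0.0041,0,0,0,-1],[-0.0348,0.011,0.0041,0,0,0,-1],[-0.0348,0.011,0.0041,0,0,0,-1],[0,0,0,0,0,0,-1],[0,0,0,0,0,0,-1],[0,0,0,0,0,0,-1]]

```text
t: 11.75
ee_pos: [530.3, 0.3, 394.2]
orientation: [-2.557, -1.824, 0.0]
ft_force: [0.5, 0.6, -0.1]
width: 87.7
```

Run:
```python
from h import *
o=ctrl.get_obs(); im=ctrl.get_image("wrist"); cv2.imwrite("pics/g.png",im[:,:,::-1])
print(o["t"],o["ee_pos"],o["orientation"],o["width"]); W=cam("wrist",o)
for t,z in(("ring",37),("station",0)):
  for L in ctrl.landmark_of(t,"wrist"): print(t,L["uv"],L["p"],onz(W,L["uv"],z))
for L in ctrl.trace("ring","wrist"):
  b=L["bbox"]; print(b,onz(W,((b[0]+b[2])/2,(b[1]+b[3])/2),37))
S=ctrl.get_image("scene"); D=ctrl.get_image("side")
for n,I in(("wrist",im),("scene",S),("side",D)):
  I=I.astype(int); m=(I[...,0]>130)&(I[...,1]<110)&(I[...,2]<110)&(I[...,0]>2*I[...,1]*.8)
  k,lab,st,ce=cv2.connectedComponentsWithStats(m.astype(np.uint8))
  c=cam(n,o)
  for i in range(1,k):
    p=onz(c,st[i,:2]+st[i,2:4]/2-.5,37)
    if st[i,4]>15 and np.hypot(p[0]-548,p[1]-12)<90: print(n,st[i],p, onz(c,ce[i],37))
```

```text
11.75 [530.335   0.316 394.184] [-2.557 -1.824  0.   ] 87.67223912119023
ring [323.4, 245.0] 0.82 [523.422 -25.929  37.   ]
station [334.2, 196.5] 0.66 [547.073   8.586   0.   ]
[309.0, 229.8, 340.1, 254.9] [525.323 -23.771  37.   ]
wrist [314 247  20   9  52] [521.551 -31.694  37.   ] [522.524 -32.917  37.   ]
```

View pics/g.png

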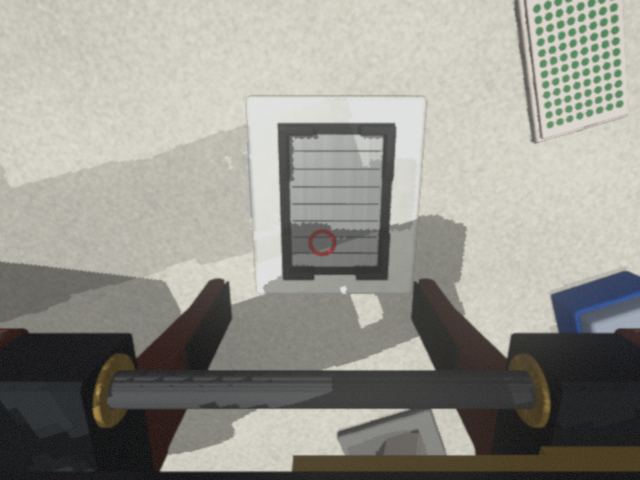

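Run:
```python
from h import *
im=cv2.imread("pics/g.png")[:,:,::-1].astype(int); o=ctrl.get_obs(); W=cam("wrist",o)
r=im[215:270,295:350]; m=(r[...,0]-r[...,1]>25)&(r[...,0]-r[...,2]>25)
ys,xs=np.nonzero(m); e=cv2.fitEllipse(np.c_[xs,ys].astype(np.float32)); print(len(xs),e)
b=cv2.boundingRect(m.astype(np.uint8)); print(b)
uv=np.array(e[0])+[295,215]; print(uv,onz(W,uv,37))
f=cv2.imread("pics/f3.png")[:,:,::-1].astype(int); r=f[225:250,360:392]; m=(r[...,0]-r[...,1]>50); ys,xs=np.nonzero(m); e=cv2.fitEllipse(np.c_[xs,ys].astype(np.float32)); print(len(xs),e, onz(cam("scene"),np.array(e[0])+[360,225],37))
f=cv2.imread("pics/f2.png")[:,:,::-1].astype(int); r=f[255:285,362:392]; m=(r[...,0]-r[...,1]>40); ys,xs=np.nonzero(m); e=cv2.fitEllipse(np.c_[xs,ys].astype(np.float32)); print(len(xs),e, onz(cam("side"),np.array(e[0])+[362,255],37))
# camera pos
print(W[1])
# holder: wrist?
```

```text
302 ((26.86309814453125, 27.368520736694336), (23.793113708496094, 24.607263565063477), 93.35877227783203)
(14, 14, 27, 27)
[321.863 242.369] [523.163 -22.302  37.   ]
51 ((16.395099639892578, 10.605189323425293), (7.54389762878418, 11.357102394104004), 98.51739501953125) [522.548 -26.647  37.   ]
46 ((16.062721252441406, 14.836406707763672), (5.827116966247559, 11.024560928344727), 96.59528350830078) [525.021 -21.944  37.   ]
[556.367  76.223 373.654]
```

Request:
jog_arm:
  steps:
    - [[-0.035,0.006,-0.0056,0,0,0,-1],[-0.035,0.006,-0.0056,0,0,0,-1],[-0.035,0.006,-0.0056,0,0,0,-1],[-0.035,0.006,-0.0056,0,0,0,-1],[-0.035,0.006,-0.0056,0,0,0,-1],[-0.035,0.006,-0.0056,0,0,0,-1],[-0.035,0.006,-0.0056,0,0,0,-1],[-0.035,0.006,-0.0056,0,0,0,-1],[-0.035,0.006,-0.0056,0,0,0,-1],[0,0,0,0,0,6.89,-1],[0,0,0,0,0,6.89,-1],[0,0,0,0,0,6.89,-1],[0,0,0,0,0,6.89,-1],[0,0,0,0,0,6.89,-1],[0,0,0,0,0,6.89,-1],[0,0,0,0,0,6.89,-1],[0,0,0,0,0,6.89,-1],[0,0,0,0,0,6.89,-1],[0,0,0,0,0,6.89,-1]]

```text
t: 13.63
ee_pos: [479.5, -314.7, 444.9]
orientation: [-3.141, -0.052, -0.0]
ft_force: [-0.1, 0.1, -0.2]
width: 88.0
```

Request:
jog_arm:
  steps:
    - [[0,0,0,0,0,0,-1],[0,0,0,0,0,0,-1]]

```text
t: 13.8
ee_pos: [479.4, -314.9, 444.9]
orientation: [-3.141, -0.066, 0.0]
ft_force: [-0.4, 0.4, 0.1]
width: 87.8
```

Run:
```python
from h import *
o=ctrl.get_obs(); im=ctrl.get_image("wrist"); cv2.imwrite("pics/i.png",im[:,:,::-1])
print(o["t"],o["ee_pos"],o["orientation"],o["qpos"]); W=cam("wrist",o)
print(R.from_rotvec(o["orientation"]).as_matrix())
for t,z in(("probe_grip",140),("probe",20),("holder",0)):
  for L in ctrl.landmark_of(t,"wrist"): print(t,L["uv"],L["p"],onz(W,L["uv"],z))
```

```text
13.8 [ 479.367 -314.863  444.891] [-3.141 -0.066  0.   ] [-0.602  0.303  1.709 -0.     1.129  0.927]
[[ 0.999  0.042 -0.   ]
 [ 0.042 -0.999  0.   ]
 [-0.    -0.    -1.   ]]
probe_grip [319.0, 229.5] 0.91 [ 481.639 -312.928  140.   ]
probe [39.0, 151.4] 0.27 [522.782 -10.819  20.   ]
holder [317.5, 181.8] 0.91 [ 500.188 -309.631    0.   ]
```

View pics/i.png

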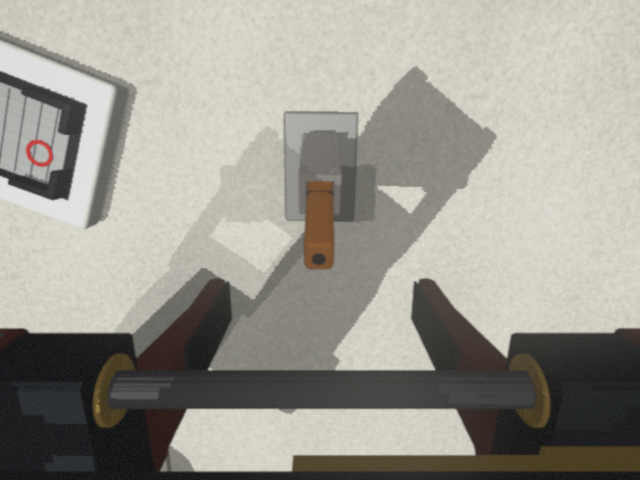

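```bash
python3 - <<'E'
from h import *
o=ctrl.get_obs(); W=cam("wrist",o);S,D=cam("scene"),cam("side")
for u in [(284.5,112.5),(357.5,112.5),(355.5,220.5),(286,220.5)]: print(onz(W,u,12))
top=[ray(S,(327.4,113.6)),ray(D,(400.6,163)),ray(W,(319,258))]
g=[ray(S,(324,129.6)),ray(D,(396.6,178.7)),ray(W,(319,229.5))]
for r in(top,g): print(tri(r),tri([r[0],r[2]])[0],tri([r[1],r[2]])[0])
# lean-23 solve from wrist only: grip p, top p+35*a
a=np.array([-np.sin(.4014),-np.sin(.4014)*.042,np.cos(.4014)])
from scipy.optimize import least_squares
f=lambda p:(proj(W,np.array([p,p+35*a]))-[(319,229.5),(319,258)]).ravel()
s=least_squares(f,[480,-315,140]);print(s.x,s.fun)
E
python3 - <<'E'
import cv2
a=cv2.imread("pics/i.png")[95:285,260:380];cv2.imwrite("pics/i2.png",cv2.resize(a,None,fx=3.1,fy=3.1,interpolation=2))
E
```

```text
[ 573.391 -272.388   12.   ]
[ 576.483 -349.626   12.   ]
[ 459.009 -355.391   12.   ]
[ 455.8   -275.443   12.   ]
(array([ 471.135, -313.98 ,  174.674]), [np.float64(1.0169765774568673), np.float64(1.9657462954158178), np.float64(1.3668812808930366)]) [ 470.671 -314.072  175.863] [ 471.036 -313.807  173.805]
(array([ 479.305, -313.849,  132.832]), [np.float64(2.573988478477699), np.float64(2.2533295133775533), np.float64(0.6145328652858063)]) [ 480.517 -313.273  136.347] [ 478.995 -313.269  130.667]
[ 478.13  -313.361  127.818] [ 0.091  0.001 -0.083 -0.001]
```

View pics/i2.png

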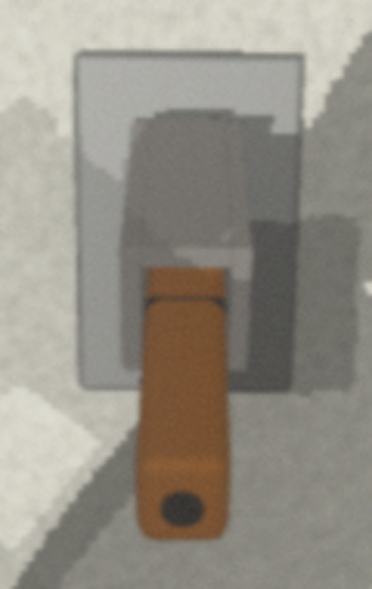

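Request:
jog_arm:
  steps:
    - [[0,0,0,0,5.75,0,-1],[0,0,0,0,5.75,0,-1],[0,0,0,0,5.75,0,-1],[0,0,0,0,5.75,0,-1],[-0.0285,-0.0003,0.009,0,0,0,-1],[-0.0285,-0.0003,0.009,0,0,0,-1],[-0.0285,-0.0003,0.009,0,0,0,-1],[-0.0285,-0.0003,0.009,0,0,0,-1],[0,0,0,0,0,0,-1],[0,0,0,0,0,0,-1],[0,0,0,0,0,0,-1]]

```text
t: 14.92
ee_pos: [389.0, -318.2, 368.1]
orientation: [-3.072, -0.058, -0.627]
ft_force: [1.0, -0.3, 0.8]
width: 87.8
```

Run:
```python
from h import *
o=ctrl.get_obs(); im=ctrl.get_image("wrist"); cv2.imwrite("pics/j.png",im[:,:,::-1])
print(o["t"],o["ee_pos"],o["orientation"],o["qpos"]); W=cam("wrist",o)
M=R.from_rotvec(o["orientation"]).as_matrix();print(M)
for L in ctrl.landmark_of("probe_grip","wrist"): print(L["uv"],L["p"])
g=np.array([484.7,-313.3,142.8]); print("delta grasp tool", M.T@(g-o["ee_pos"])-[0,0,163])
a=np.array([-np.sin(.4014),-np.sin(.4014)*.042,np.cos(.4014)])
print(proj(W,np.array([g,g+35*a,g-45*a])))
```

```text
14.9167 [ 389.023 -318.153  368.059] [-3.072 -0.058 -0.627] [-0.782  0.259  2.01   0.493  0.648  0.388]
[[ 0.919  0.038  0.392]
 [ 0.035 -0.999  0.013]
 [ 0.392  0.001 -0.92 ]]
[316.5, 258.5] 0.6
delta grasp tool [-0.152 -1.567 81.779]
[[318.898 257.198]
 [318.701 278.314]
 [319.082 237.47 ]]
```

View pics/j.png

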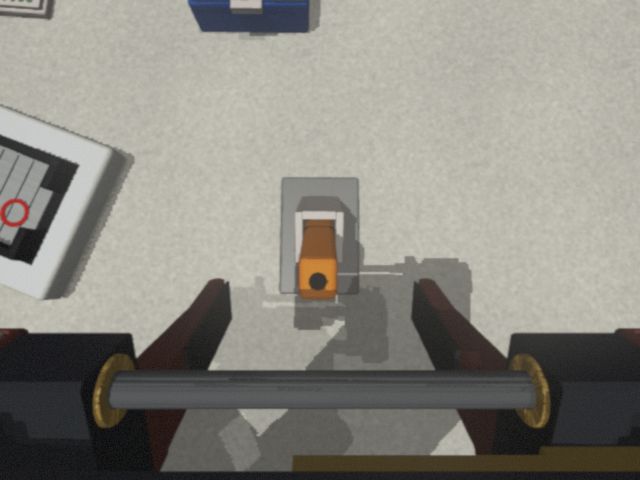

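Request:
jog_arm:
  steps:
    - [[-0.0015,-0.0015,0.02,0,0,0,-1],[0,0,0.025,0,0,0,-1],[0,0,0.02,0,0,0,-1],[0,0,0.012,0,0,0,-1],[0,0,0.005,0,0,0,-1],[0,0,0,0,0,0,-1],[0,0,0,0,0,0,-1]]

```text
t: 15.6
ee_pos: [419.2, -315.0, 291.7]
orientation: [-3.071, -0.059, -0.626]
ft_force: [-0.5, -1.1, 0.2]
width: 88.1
```

Run:
```python
from h import *
o=ctrl.get_obs(); im=ctrl.get_image("wrist"); cv2.imwrite("pics/k.png",im[:,:,::-1])
im=ctrl.get_image("side"); cv2.imwrite("pics/k2.png",cv2.resize(im[130:260,300:473,::-1],None,fx=4,fy=4,interpolation=2))
print(o["t"],o["ee_pos"],o["orientation"],o["ft_force"])
```

```text
15.6 [ 419.219 -314.982  291.659] [-3.071 -0.059 -0.626] [-0.488 -1.088  0.182]
```

View pics/k.png

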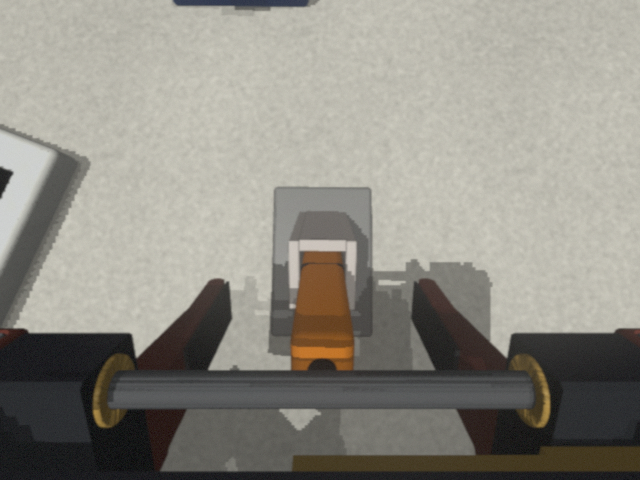

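View pics/k2.png

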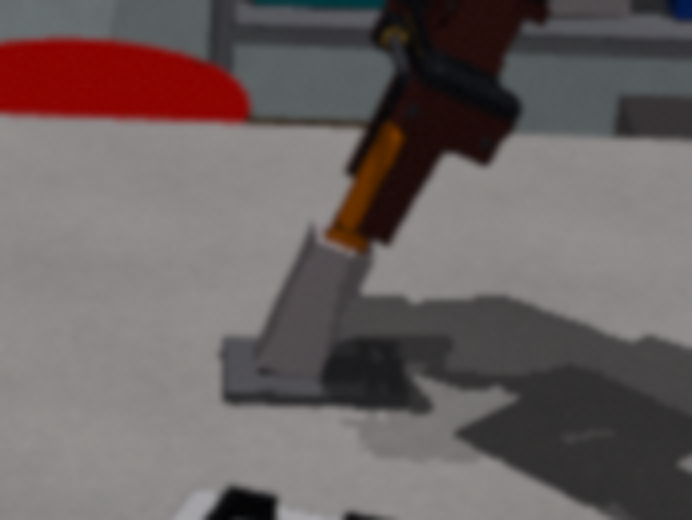

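Request:
jog_arm:
  steps:
    - [[0,0,0,0,0,0,1],[0,0,0,0,0,0,1],[0,0,0,0,0,0,1],[0,0,0,0,0,0,1],[0,0,0,0,0,0,1],[0,0,0,0,0,0,1],[0,0,0,0,0,0,1],[0,0,0,0,0,0,1],[0,0,0,0,0,0,1],[0,0,0,0,0,0,1],[0,0,0,0,0,0,1],[0,0,0,0,0,0,1],[0,0,0,0,0,0,1],[0,0,0,0,0,0,1],[0,0,0,0,0,0,1]]

```text
t: 16.95
ee_pos: [418.8, -314.9, 291.1]
orientation: [-3.071, -0.058, -0.625]
ft_force: [-0.1, 0.3, -1.5]
width: 22.0
```

Request:
jog_arm:
  steps:
    - [[0,0,-0.004,0,0,0,1],[0,0,-0.008,0,0,0,1],[0,0,-0.01,0,0,0,1],[0,0,-0.01,0,0,0,1],[0,0,-0.012,0,0,0,1],[0,0,-0.012,0,0,0,1],[0,0,-0.014,0,0,0,1],[0,0,-0.014,0,0,0,1],[0,0,-0.014,0,0,0,1],[0,0,-0.012,0,0,0,1],[0,0,0,0,0,0,1],[0,0,0,0,0,0,1]]

```text
t: 17.95
ee_pos: [375.5, -316.6, 393.3]
orientation: [-3.072, -0.057, -0.627]
ft_force: [-0.4, 0.6, -0.7]
width: 21.8
```

Run:
```python
from h import *
o=ctrl.get_obs(); im=ctrl.get_image("wrist"); cv2.imwrite("pics/l.png",im[:,:,::-1])
im=ctrl.get_image("side"); cv2.imwrite("pics/l2.png",cv2.resize(im[80:250,300:500,::-1],None,fx=3.5,fy=3.5,interpolation=2))
print(o["t"],o["ee_pos"],o["orientation"],o["ft_force"],o["moment"],o["width"])
```

```text
17.95 [ 375.482 -316.588  393.308] [-3.072 -0.057 -0.627] [-0.41   0.628 -0.747] [-0.013  0.247 -0.008] 21.79994453361076
```

View pics/l.png

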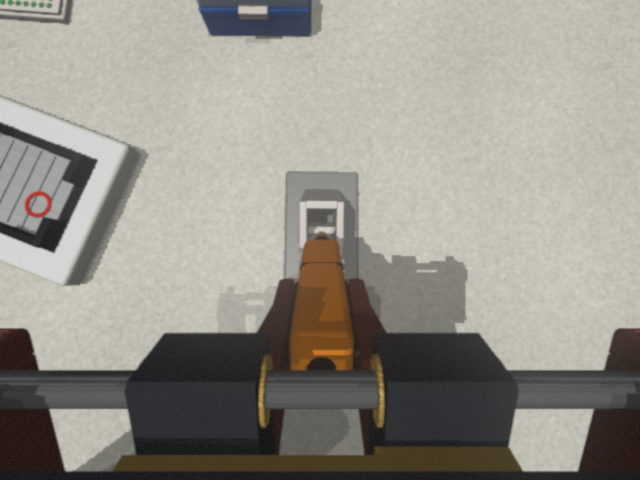

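View pics/l2.png

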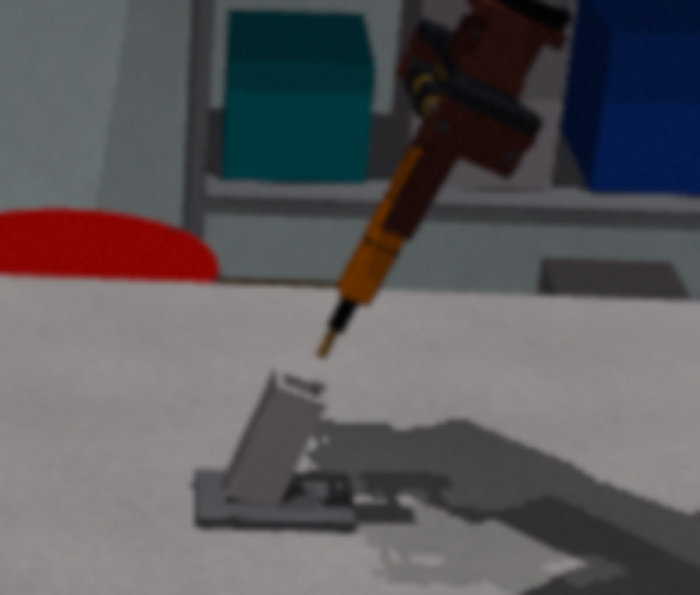

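Request:
jog_arm:
  steps:
    - [[0.008,0,-0.0185,0,0,0,1],[0.008,0,-0.0185,0,0,0,1],[0,0,0,0,-4,0,1],[0,0,0,0,-5,0,1],[0,0,0,0,-5,0,1],[0,0,0,0,-5,0,1],[0,0,0,0,-4,0,1],[0.008,-0.014,0,0,0,0,1],[0.015,-0.027,0,0,0,0,1],[0.0165,-0.03,0,0,0,0,1],[0.0165,-0.03,0,0,0,0,1],[0.0165,-0.03,0,0,0,0,1],[0.0165,-0.03,0,0,0,0,1],[0.0165,-0.03,0,0,0,0,1],[0.0165,-0.03,0,0,0,0,1],[0.0165,-0.03,0,0,0,0,1],[0.013,-0.023,0,0,0,0,1],[0.0075,-0.013,0,0,0,0,1],[0,0,0,0,0,0,1],[0,0,0,0,0,0,1]]

```text
t: 19.72
ee_pos: [524.3, -23.0, 431.6]
orientation: [-3.141, -0.063, 0.003]
ft_force: [0.2, 0.2, -1.3]
width: 22.0
```

```bash
cat > look.py <<'E'
from h import *
import sys
k=sys.argv[1]
o=ctrl.get_obs(); im=ctrl.get_image("wrist"); cv2.imwrite(f"pics/{k}w.png",im[:,:,::-1])
print(o["t"],o["ee_pos"],o["orientation"],o["ft_force"],o["moment"],o["width"],o["qpos"])
print(R.from_rotvec(o["orientation"]).as_matrix())
p=o["ee_pos"]+R.from_rotvec(o["orientation"]).as_matrix()@np.array([0,0,293]); print("tip nominal",p)
out=[]
for n in("side","scene"):
    im=ctrl.get_image(n); c=proj(cam(n),p)[0].astype(int); print(n,"tip px pred",c)
    x0,y0=c[0]-35,c[1]-65; cr=im[y0:y0+100,x0:x0+70,::-1]; print("crop",x0,y0); out.append(cv2.resize(cr,None,fx=5.7,fy=5.7,interpolation=2))
    for t in("tip_end","ring"):
      for L in ctrl.landmark_of(t,n): print(t,n,L["uv"],L["p"])
cv2.imwrite(f"pics/{k}s.png",np.hstack(out))
for t in("tip_end","ring"):
   for L in ctrl.landmark_of(t,"wrist"): print(t,"wrist",L["uv"],L["p"],onz(cam("wrist",o),L["uv"],37))
E
python3 look.py m
```

```text
19.7167 [524.304 -22.953 431.612] [-3.141 -0.063  0.003] [ 0.202  0.223 -1.327] [0.028 0.007 0.009] 22.029670347157587 [-0.066  0.244  1.825 -0.     1.075  1.465]
[[ 0.999  0.04  -0.002]
 [ 0.04  -0.999  0.   ]
 [-0.002 -0.    -1.   ]]
tip nominal [523.709 -22.945 138.612]
side tip px pred [381 228]
crop 346 163
tip_end side [377.4, 226.5] 0.6
ring side [376.1, 274.0] 0.59
scene tip px pred [381 199]
crop 346 134
tip_end scene [378.3, 197.5] 0.38
tip_end scene [375.0, 238.3] 0.18
ring scene [375.1, 235.6] 0.45
ring scene [312.9, 179.4] 0.31
tip_end wrist [322.8, 234.6] 0.59 [495.929 -25.652  37.   ]
ring wrist [321.6, 209.4] 0.73 [523.007 -23.289  37.   ]
```

View pics/mw.png

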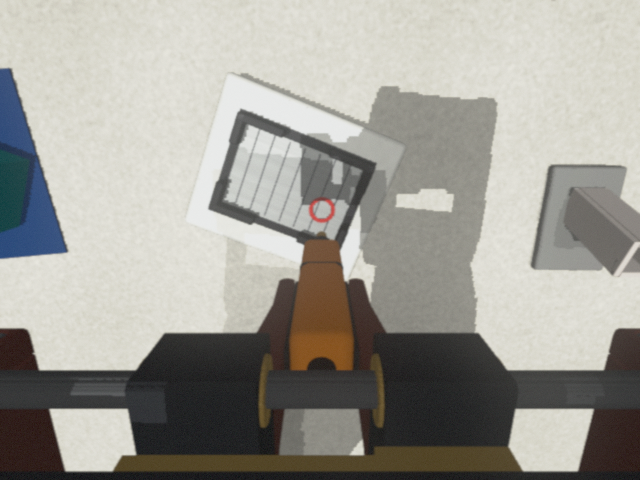

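View pics/ms.png

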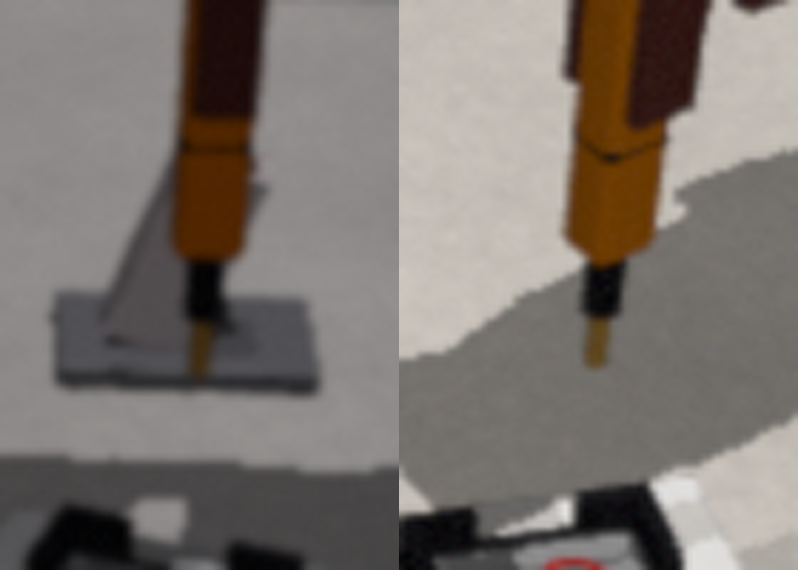

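Run:
```python
from h import *
p=np.array([523.7,-22.9,138.6])
for n,x0,y0,off in(("side",346,163,0),("scene",346,134,399)):
    for tilt in (0,3):
      a=np.array([-np.sin(np.radians(tilt)),0,np.cos(np.radians(tilt))])
      q=proj(cam(n),np.array([p+a*z for z in(0,24,50,90,110)])); print(n,tilt,((q-[x0,y0])*5.7+[off,0]).round())
    # handle corners
    for s in [(13,11),(13,-11),(-13,11),(-13,-11)]:
      q=proj(cam(n),np.array([p+[s[0],s[1],z] for z in(50,90,110)])); print("  corner",s,((q-[x0,y0])*5.7+[off,0]).round().tolist())
```

```text
side 0 [[204. 373.]
 [209. 315.]
 [214. 251.]
 [221. 149.]
 [225.  96.]]
side 3 [[204. 373.]
 [212. 315.]
 [221. 251.]
 [235. 150.]
 [242.  98.]]
  corner (13, 11) [[178.0, 262.0], [185.0, 160.0], [189.0, 107.0]]
  corner (13, -11) [[177.0, 236.0], [184.0, 135.0], [188.0, 83.0]]
  corner (-13, 11) [[251.0, 266.0], [260.0, 163.0], [264.0, 110.0]]
  corner (-13, -11) [[249.0, 239.0], [257.0, 138.0], [262.0, 86.0]]
scene 0 [[601. 372.]
 [607. 317.]
 [614. 255.]
 [626. 156.]
 [632. 103.]]
scene 3 [[601. 372.]
 [610. 316.]
 [620. 253.]
 [637. 152.]
 [646.  99.]]
  corner (13, 11) [[602.0, 284.0], [614.0, 184.0], [620.0, 131.0]]
  corner (13, -11) [[564.0, 250.0], [574.0, 151.0], [579.0, 98.0]]
  corner (-13, 11) [[665.0, 260.0], [678.0, 161.0], [685.0, 108.0]]
  corner (-13, -11) [[626.0, 228.0], [638.0, 128.0], [644.0, 76.0]]
```

Request:
jog_arm:
  steps:
    - [[0,0,0.015,0,0,0,1],[0,0,0.02,0,0,0,1],[0,0,0.02,0,0,0,1],[0,0,0.018,0,0,0,1],[0,0,0.012,0,0,0,1],[0,0,0.005,0,0,0,1],[0,0,0,0,0,0,1],[0,0,0,0,0,0,1]]

```text
t: 20.83
ee_pos: [524.5, -23.8, 343.1]
orientation: [3.141, 0.059, 0.0]
ft_force: [-0.2, -0.0, -1.9]
width: 22.1
```

```bash
python3 look.py n
```

```text
20.8333 [524.454 -23.82  343.061] [3.141 0.059 0.   ] [-0.154 -0.022 -1.913] [-0.004  0.02  -0.03 ] 22.12631363045305 [-0.068  0.363  1.897 -0.     0.881  1.465]
[[ 0.999  0.037  0.   ]
 [ 0.037 -0.999 -0.   ]
 [ 0.     0.    -1.   ]]
tip nominal [524.547 -23.831  50.061]
side tip px pred [378 264]
crop 343 199
tip_end side [272.1, 232.0] 0.49
tip_end side [377.8, 263.1] 0.38
ring side [377.5, 273.6] 0.51
scene tip px pred [376 232]
crop 341 167
tip_end scene [376.5, 230.6] 0.6
tip_end scene [282.7, 323.6] 0.27
ring scene [375.9, 235.9] 0.63
ring scene [313.2, 180.5] 0.37
tip_end wrist [320.1, 235.2] 0.52 [521.792 -22.971  37.   ]
ring wrist [319.6, 237.2] 0.64 [520.097 -22.629  37.   ]
ring wrist [319.2, 233.3] 0.23 [523.356 -22.188  37.   ]
```

View pics/nw.png

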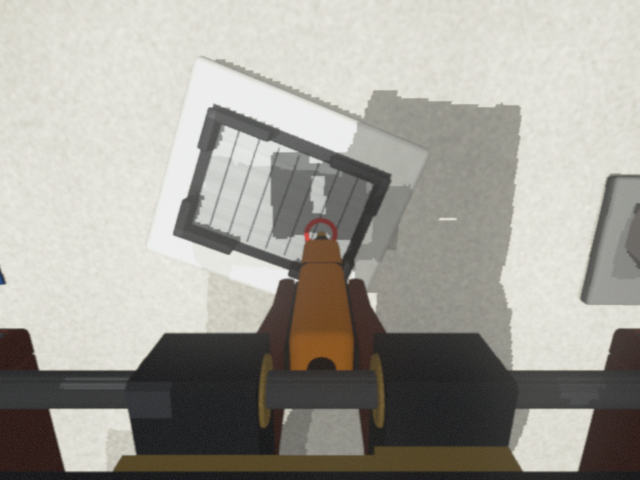

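View pics/ns.png

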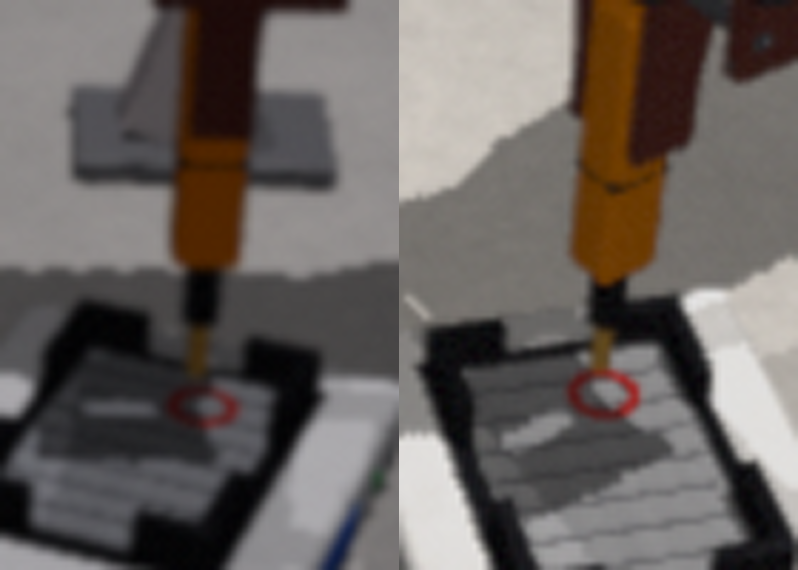

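Run:
```python
from h import *
p=np.array([524.55,-23.83,50.06]); o=ctrl.get_obs()
for n,t,r in(("side",(377.7,264.8),(378.6,270.4)),("scene",(376.4,231.6),(376.8,236.1))):
    c=cam(n); print(n,"pred",proj(c,p),"tip@z50",onz(c,t,50),"ring",onz(c,r,37),"diff",onz(c,r,37)-onz(c,t,50))
im=cv2.imread("pics/nw.png"); cv2.imwrite("pics/nz.png",cv2.resize(im[205:275,285:355],None,fx=8,fy=8,interpolation=2))
c=cam("wrist",o); print(proj(c,[p,[523.3,-23.3,37],[524.5,-23.8,37]]))
```

```text
side pred [[378.655 264.288]] tip@z50 [526.646 -21.602  50.   ] ring [523.895 -19.749  37.   ] diff [ -2.751   1.853 -13.   ]
scene pred [[376.933 232.155]] tip@z50 [524.447 -25.881  50.   ] ring [522.722 -24.935  37.   ] diff [ -1.726   0.946 -13.   ]
[[321.506 236.37 ]
 [320.777 233.293]
 [321.455 231.88 ]]
```

View pics/nz.png

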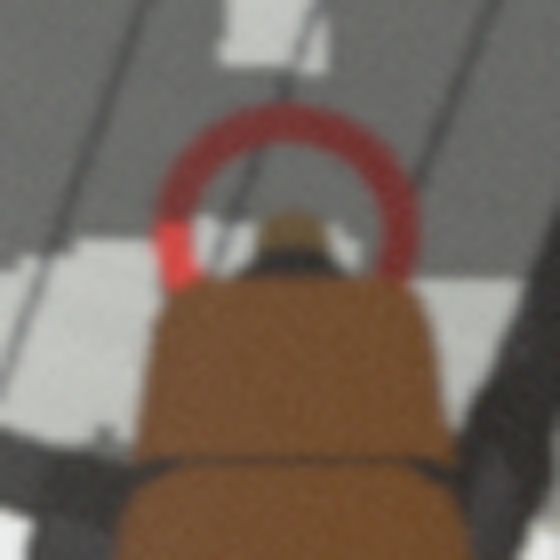

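Request:
jog_arm:
  steps:
    - [[-0.0018,-0.001,0.003,0,0,0,1],[0,0,0.003,0,0,0,1],[0,0,0.002,0,0,0,1],[0,0,0.001,0,0,0,1],[0,0,0,0,0,0,1],[0,0,0,0,0,0,1],[0,0,0,0,0,0,1]]

```text
t: 21.87
ee_pos: [522.5, -22.8, 333.7]
orientation: [3.141, 0.059, 0.0]
ft_force: [-0.5, 0.1, -1.7]
width: 21.7
```

```bash
cat > avg.py <<'E'
from h import *
import sys
F=[]
for i in range(16):
    o=ctrl.get_obs(); F.append(np.r_[o["ft_force"],o["moment"],o["ee_pos"]])
    ctrl.get_image("side" if i%2 else "scene")
F=np.array(F); print(o["t"],F.mean(0),F.std(0)[:3])
p=o["ee_pos"]+R.from_rotvec(o["orientation"]).as_matrix()@np.array([0,0,293]); print("tip nominal",p)
out=[]
for n in("side","scene"):
    im=ctrl.get_image(n); c=proj(cam(n),[523,-23,50])[0].astype(int); x0,y0=c[0]-22,c[1]-22
    out.append(cv2.resize(im[y0:y0+44,x0:x0+44,::-1],None,fx=9,fy=9,interpolation=2)); print(x0,y0)
cv2.imwrite(f"pics/{sys.argv[1]}.png",np.hstack(out))
E
python3 avg.py q1
```

```text
22.6167 [ -0.201  -0.146  -1.156   0.006   0.007   0.001 522.408 -22.762 333.74 ] [0.552 0.509 0.426]
tip nominal [522.331 -22.755  40.681]
357 242
355 210
```

View pics/q1.png

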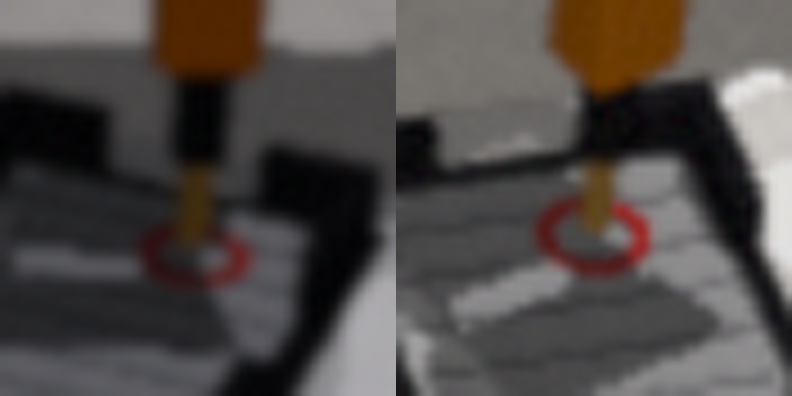

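Request:
jog_arm:
  steps:
    - [[0,0,0.0015,0,0,0,1],[0,0,0.0015,0,0,0,1],[0,0,0.001,0,0,0,1],[0,0,0.001,0,0,0,1],[0,0,0,0,0,0,1],[0,0,0,0,0,0,1]]

```text
t: 23.27
ee_pos: [522.4, -22.8, 328.6]
orientation: [-3.141, -0.059, 0.0]
ft_force: [0.4, -0.7, -1.8]
width: 21.9
```

```bash
python3 avg.py q2
```

```text
24.0167 [ -0.059   0.198  -1.3     0.02    0.006   0.001 522.393 -22.758 328.71 ] [0.625 0.518 0.552]
tip nominal [522.384 -22.736  35.703]
357 242
355 210
```

View pics/q2.png

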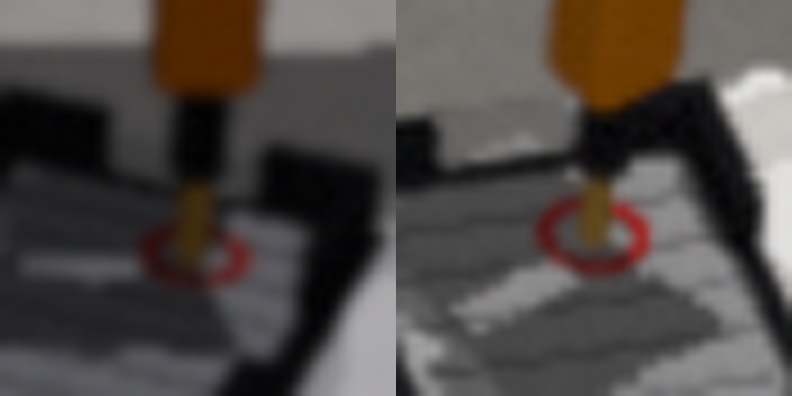

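Request:
jog_arm:
  steps:
    - [[-0.0005,0,0.001,0,0,0,1],[0,0,0.001,0,0,0,1],[0,0,0.001,0,0,0,1],[0,0,0,0,0,0,1],[0,0,0,0,0,0,1]]

```text
t: 24.58
ee_pos: [522.0, -22.8, 325.8]
orientation: [3.141, 0.059, 0.001]
ft_force: [0.0, 0.3, -0.1]
width: 22.1
```

```bash
python3 avg.py q3
```

```text
25.3333 [  0.889   0.074   0.273   0.019  -0.288   0.001 521.984 -22.788 325.775] [0.57  0.431 0.593]
tip nominal [521.952 -22.779  32.708]
357 242
355 210
```

View pics/q3.png

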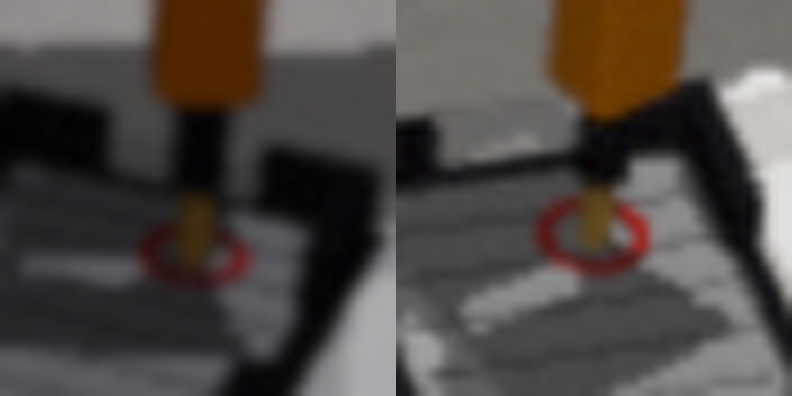

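Request:
jog_arm:
  steps:
    - [[0,0,0.001,0,0,0,1],[0,0,0.001,0,0,0,1],[0,0,0.0003,0,0,0,1],[0,0,0,0,0,0,1],[0,0,0,0,0,0,1],[0,0,0,0,0,0,1]]

```text
t: 25.98
ee_pos: [521.9, -22.8, 323.4]
orientation: [-3.141, -0.059, 0.0]
ft_force: [1.3, -0.1, 0.5]
width: 22.1
```

```bash
python3 avg.py q4; python3 look.py r
```

```text
26.7333 [  0.952  -0.147   0.743  -0.013  -0.296  -0.011 521.893 -22.783 323.412] [0.616 0.607 0.489]
tip nominal [521.88  -22.787  30.387]
357 242
355 210
26.8833 [521.901 -22.773 323.403] [-3.141 -0.059 -0.   ] [ 1.151 -0.452  0.298] [-0.047 -0.32   0.012] 21.877238962261355 [-0.066  0.39   1.915  0.     0.837  1.467]
[[ 0.999  0.038  0.   ]
 [ 0.038 -0.999  0.   ]
 [ 0.    -0.    -1.   ]]
tip nominal [521.918 -22.769  30.403]
side tip px pred [379 272]
crop 344 207
tip_end side [376.6, 269.0] 0.35
ring side [379.6, 272.6] 0.62
scene tip px pred [377 238]
crop 342 173
tip_end scene [378.0, 235.6] 0.5
ring scene [375.9, 235.6] 0.4
tip_end wrist [287.2, 197.0] 0.63 [552.86    3.252  37.   ]
tip_end wrist [320.1, 238.4] 0.36 [522.33 -21.85  37.  ]
ring wrist [324.5, 237.5] 0.83 [523.161 -25.132  37.   ]
```

View pics/q4.png

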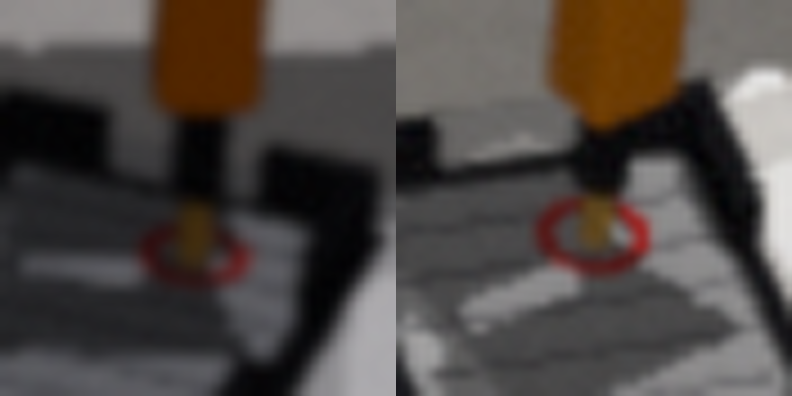

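View pics/rs.png

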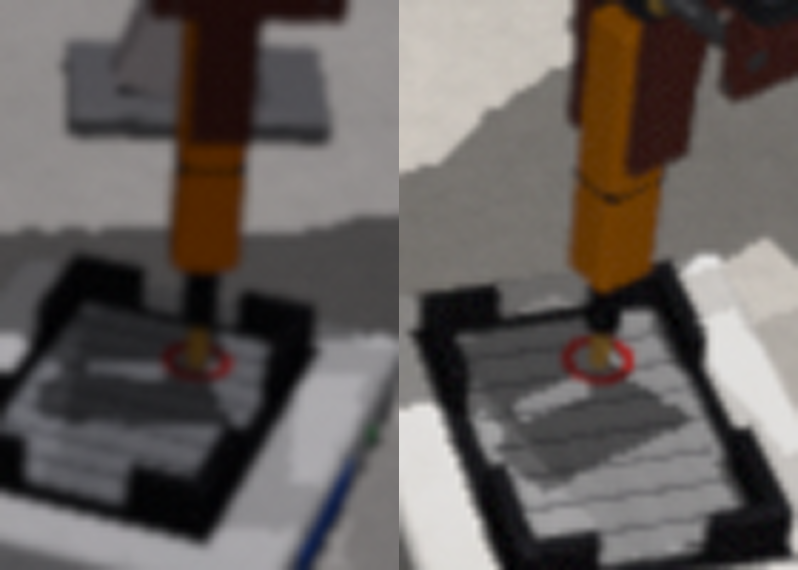

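View pics/rw.png

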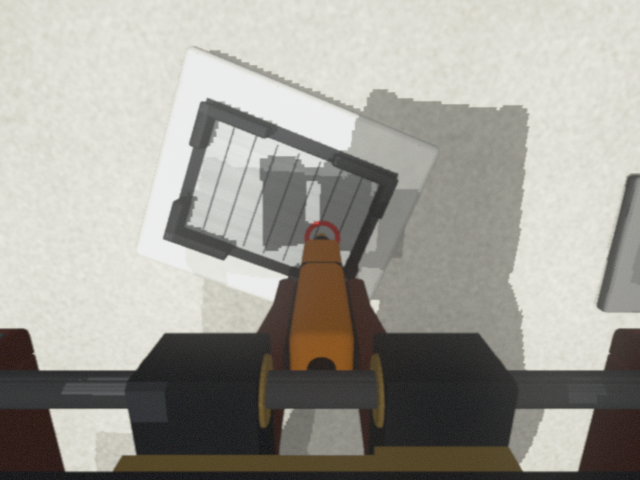

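Run:
```python
from workcell import ctrl
import cv2
im=ctrl.get_image("scene"); cv2.imwrite("pics/z.png",im[:,:,::-1])
print(ctrl.close_job())
```

```text
the job is handed in; nothing more can be done
None
```

View pics/z.png

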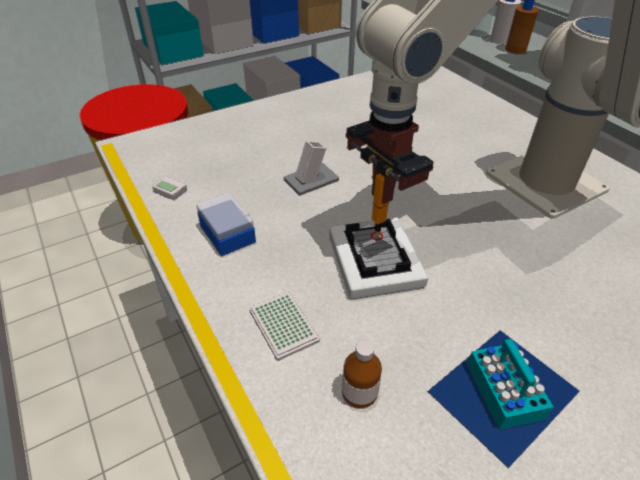

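I lifted the rack out by its bar and set it down upright on the mat. Its centre is within about 10 mm of the mat's middle, and it is released. I then drew the meter out of its holder, turned it upright and lowered its tip into the red ring. I handed the job in at about 27 s while still holding it there; no verdict was reported.

**Last checks:**
- **Grip:** the jaws were at 22 mm on the handle, and the tool was vertical to within 0.01 rad. The meter also looked upright in both fixed cameras.
- **Position:** the tip appeared about 1–2 mm from the ring's centre in the side and scene pictures.
- **Force:** the averaged vertical force changed by about 1.9–2.0 N from the free-hanging value. By the spring data that puts the tip about 4.6–5 mm in.
- **Other items:** in the last picture the bottle, tip box and well plate are where they started.

**Disagreements and doubts:**
- The force readings are noisy (about ±0.5 N each), so I averaged 16 per check; a sideways load of about 1 N remained from my final 0.5 mm correction on contact.
- The networks' ring and tip points were up to a few pixels off, and some were wrong altogether. I therefore judged the final alignment from the pictures themselves.

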